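# Hold the test-pot lid half-turned, short of its lock

### The arm

A 6-joint arm with a two-finger parallel gripper is mounted at the origin on the work surface. World frame = base frame: x ahead of the robot, y to its left, z up, the work surface at z = 0. Lengths are in m, angles in rad, forces in N, time in s.
With the tool pointing down it reaches from about 0.325 to 0.75 m from the base axis. Payload 7.6 kg.
Tool frame: the origin (TCP) lies at the very end of the fingers, on their centre line; the grasp point (between the pads) lies 19 mm behind it; z points along the fingers, y is the line along which they close (so a half turn about z gives the same grasp; the last joint's range is limited). The gripper opens to 85 mm and grips with 20 to 120 N. Pads are 22 mm wide; open, the fingers measure 114 mm over their backs; the gripper's body (76 mm by 85 mm) begins 54 mm behind the grasp point. The pads swing forward as they close: fully open they stand 13 mm farther back than shut.
Start: joints at [1.092, 0.052, 1.401, -0, 1.689, -0.07], TCP at [0.209, 0.482, 0.231] pointing down, gripper open.
Joint ranges: [-2.9, 2.9], [-0.91, 2.17], [0.12, 2.37], [-1.06, 4.2], [0.26, 2.73], [-2.93, 2.93]. Speed limits (rad/s): [2.57, 2.57, 3.01, 3.14, 3.14, 3.14].

### API

Orientations are given as a rotation vector (axis times angle).
In Python, from bench import bot gives the robot as it stands.
- The arm moves only by the tool drive_tool, never from a script. Its argument "motion" is a list of rows, each a list of 5 numbers: the shift along the tool's x, y, z in mm, then the turn about the tool's z in degrees, then the closure, from -1 (fully open) to 1 (shut), so that 0 is half open. A call has 1 to 8 rows; each row shifts and turns the commanded pose from where the row before left it, along the tool's axes as they then stand; what a row does not reach is not made up. A row lasts 1/8 s, in which the tool goes at most 62.5 mm and 10.7 degrees, less where a joint would pass 70% of its speed; a pose out of reach is approached as far as the arm can. A call is refused whole if a number of a shift passes 62.5 or a number of a turn 10.7, either way. A call with a gripper value outside its range is refused whole. The fingers move at their own pace and stop on an object; the grip force is fixed at half the most. Time passes only in rows, so rows that do not move let the fingers close. It gives the time, the measured TCP pose, the force, the opening and the grip force at its end, in the units of the state.
- bot.state(): the state, without advancing time (a new reading comes with each control period).
- bot.get_image(name): name is "scene" or "top" or "wrist"; returns (picture, depth): 384x512x3 uint8, blue, green, red; 384x512 float32, m along the optical axis (not along the pixel's ray), 0 where there is no reading.
- bot.camera_info(name): a dict with "K" (3x3 intrinsics, pixels), "position" and "orientation" of the camera in the world. Camera axes: x right, y down, z forward; pixel columns grow to the right and rows downward; lengths in m; the calibration is good to about 2 mm. A picture is of the moment at which its call begins: read the wrist's pose just before it. camera_info takes no time and is no camera call; for the wrist camera it gives the pose at the moment of the call.
- bot.sign_off(): hands the job in; it is judged then, once.
Trained networks look in the newest picture that a camera, given by its name, has taken for a name from the list of things; names that differ only in an ending like _2 or _b are one class to them, and where a whole thing is asked for, a point or a joint stands for the part that bears it (a point fixed in the world has none). Each returns a list of dicts, best first, with "p" (0 to 1); they miss things now and then, are a little off and sometimes report something else, mostly with a low value. They report only what shows in the picture. A call takes as long as a camera call. They do not tell look-alikes from the thing itself.
- bot.search_frame(camera, query): "point" ([column, row] in pixels, amid what is visible of it).
- bot.outline_of(camera, query): "pixels" (384x512 bool, what is visible of it) and "point" ([column, row] in pixels, amid what is visible of it).
- bot.landmark_of(camera, query): "point" ([column, row] in pixels: a listed point, or the origin of a listed thing).
The state is a dict: "t": time; "joint_pos": joint angles; "joint_vel": joint speeds; "tau": joint torques, N m; "position": TCP position; "tool_rot": TCP orientation; "wrist_force": force on the tool from outside, world axes, zero at the start; "wrist_torque": the same for the moment, N m; "finger_gap": opening from 0.0 (shut) to 1.0 (fully open); "grasp_force": force on a finger pad.
Only numpy, scipy, OpenCV 4.12 (cv2) and the standard library are available. Lean on these libraries where they do the work, as an engineer would, in place of code of your own. Each camera call takes 0.05 s, during which the arm holds its last target. There are 200 camera calls.

### The job

At the stockroom's test bench, put the bayonet lid (the one with two lugs and a bar handle) into the collar of the leak-test pot, its lugs down through the two notches until it sits fully home, then turn it clockwise (seen from above) until its bar points at the long ribs, halfway to the lock, and no further: the lock must not click. A spring turns the lid back when it is let go, so finish while gripping the lid and holding it still at the halfway ribs. Leave the other things on the bench where they are.

Things in the scene. Friction and masses are not known exactly. Their poses are not given: they have to be found in the camera images.
- lid: Bayonet lid of bare aluminium, about 130 g, standing upright: a round plug 69 mm across, 20 mm high (lower edge bevelled 5 mm), two lugs at its foot along its +x and -x (to 45 mm from the axis, 14 mm wide, 7 mm high), on top a black bar handle 60 mm long (along x, in line with the lugs), 16 mm wide, 36 mm high; 56 mm high in all. Origin: centre of the underside, z up. A half turn makes no difference.
- lid_grip (a point): Middle of the bar's length and width on the lid's axis, 45 mm above the lid's underside (11 mm below the bar's top): where to grip across the bar. Axes as the lid's.
- pot: Leak-test pot bolted to the bench: dark steel, 112 mm across, on a foot 136 mm across; a white plastic collar 114 mm across, its top 90 mm up. Origin: centre of the underside, z up. Inside, a ledge 72 mm above the origin, on which the lid's underside rests when home (lid's x along the pot's x, either way round); the lid's plug then stands 2 mm above the collar. Turning the lid the wrong way is blocked.
- pot_mouth (a point): Centre of the pot's mouth, level with the collar's top, 90 mm above the bench; axes as the pot's. The mouth is 74 mm across; the collar's roof round it is 8 mm thick, the space under the roof 10 mm high.
- pot_notch (a point): One of the two notches for the lugs, at the collar's top, 43 mm from the pot's axis along its +x; the other is opposite. Each is about 22 mm wide at the bore, a little wider farther out, and reaches 48 mm from the axis.
- pot_half (a point): One of the two long steel ribs (raised 2 mm, 4 mm wide, 17 mm long, pointing at the axis) on the collar, 35 degrees clockwise from above past the notches: the halfway mark; the other is opposite. This point is 48 mm from the axis.
- pot_lock (a point): One of the two round steel bosses (8 mm across, raised 3 mm) on the collar, 70 degrees clockwise past the notches, 50 mm from the axis: the lock clicks with the bar here. From about 40 degrees on a lug already starts to lift the lock's pawl.
- carrier (a joint): Turn of the sprung carrier in the collar, rad, growing clockwise from above: 0 at rest. The lid turns freely for its first 5 to 8 degrees, then pushes the carrier against its spring (0.1 N m, rising to 0.2 N m): about 0.5 with the lid at the halfway ribs; about 1.08 when the lock clicks.
- plain_cap: Bystander: plain aluminium push-on cap, 60 mm across, round knob on top, 28 mm high, no lugs. Origin: centre of the underside.
- fitting: Bystander: brass fitting standing upright, foot 28 mm across, 40 mm high. Origin: centre of the underside.
- driver: Bystander: screwdriver lying on the bench, about 160 mm long, along its x. Origin near the middle of its underside.
Mind the look-alikes: they are no part of the job. Leave any orange or turquoise look-alike of the lid alone.

How it is judged:
On the way:
1. the lid is down on the ledge with its lugs still in the notches (z of lid in the frame of pot between 0.068 and 0.078 m and horizontal distance between lid and pot below 0.005 m and angle between the x axis of lid and the x axis of pot, either way round below 0.3 rad), for 0.1 s.
At the end, for the whole second after the job is handed in: The fingers grip the lid (over 2 N); it sits in the collar (underside 68 to 78 mm above the pot's origin, within 5 mm of its axis, upright within 0.08 rad), turned clockwise 0.47 to 0.75 rad (27 to 43 degrees) from the notches, the carrier at 0.28 to 0.68 rad, and is still (z of lid in the frame of pot between 0.068 and 0.078 m and horizontal distance between lid and pot below 0.005 m and angle between lid's own z axis and vertical below 0.08 rad and angle between the x axis of lid and the x axis of pot, either way round between 0.47 and 0.75 rad and value of joint carrier between 0.28 and 0.68 rad and contact force between the fingers and lid above 2 N and linear speed of lid below 0.02 m/s and angular speed of lid below 0.4 rad/s); the arm keeps its last pose, push and grip.
It fails at once if the lid is turned on to the lock (value of joint carrier above 1.03 rad).
It fails at once if the plain cap is disturbed (moved over 30 mm) (distance of plain_cap from where it was at the start of the episode above 0.03 m).
It fails at once if the fitting is disturbed (moved over 30 mm) (distance of fitting from where it was at the start of the episode above 0.03 m).
It fails at once if the screwdriver is disturbed (moved over 30 mm) (distance of driver from where it was at the start of the episode above 0.03 m).
It also fails if it takes over 45 s, if anything falls off the work surface, if the arm or the gripper's body presses on something with over 40 N, if the wrist force passes 120 N, or if a joint passes its speed limit or range.

## Working session

There is one attempt and no reset: what is moved stays moved. The work goes in short steps, Python scripts to look and compute and a tool call to move; the robot and the scene stay as the last step left them, time stands still between calls to the robot, and variables do not carry over. Pictures are saved under pics/ and viewed, at most 10 in all, crops included, and the job is handed in when it is done.

Besides the shell and the picture viewer there is one more tool, called as name(argument=value, ...), one argument or row to a line, values as JSON. drive_tool: Moves the arm, as the interface text tells. Its arguments: {"type":"object","properties":{"motion":{"type":"array"}},"required":["motion"]}

```bash
mkdir -p pics; cat > h.py <<'E'
import numpy as np, cv2
from scipy.spatial.transform import Rotation as R
from bench import bot
def cam(n):
    c=bot.camera_info(n); K=np.array(c["K"]); o=np.array(c["orientation"])
    M=R.from_rotvec(o).as_matrix() if o.size==3 else (o if o.shape==(3,3) else None)
    return K,np.array(c["position"]),M
def ray(n,p,z,C=None):
    K,t,M=C or cam(n); d=M@np.linalg.inv(K)@np.array([p[0],p[1],1.]); return t+d*(z-t[2])/d[2]
def dep(n,p,D,C=None):
    K,t,M=C or cam(n); d=M@np.linalg.inv(K)@np.array([p[0],p[1],1.]); r,c=int(round(p[1])),int(round(p[0]))
    w=D[r-2:r+3,c-2:c+3]; w=w[w>0]; return t+d*np.median(w) if w.size else None
E
python3 - <<'E'
from h import *
np.set_printoptions(precision=3,suppress=True)
print(bot.camera_info("top"))
I={}
for n in ["top","scene"]:
    im,D=bot.get_image(n); I[n]=im
    for f,q in [("search_frame","lid"),("landmark_of","lid_grip"),("search_frame","pot"),("landmark_of","pot_mouth"),("landmark_of","pot_notch"),("landmark_of","pot_half"),("landmark_of","pot_lock"),("search_frame","plain_cap"),("search_frame","fitting"),("search_frame","driver")]:
        for r in getattr(bot,f)(n,q)[:4]: print(n,q,np.round(r["point"],1),round(r["p"],2),dep(n,r["point"],D))
cv2.imwrite("pics/a.png",I["top"]); cv2.imwrite("pics/b.png",I["scene"])
s=bot.state();print(s["t"],s["position"],s["tool_rot"])
E
```

```text
{'K': array([[425.963,   0.   , 259.25 ],
       [  0.   , 425.963, 191.619],
       [  0.   ,   0.   ,   1.   ]]), 'position': array([0.365, 0.042, 1.043]), 'orientation': array([-2.128,  2.137, -0.197])}
top lid [242.3 202.4] 0.94 [0.517 0.074 0.053]
top lid [206.8 142.9] 0.68 [0.667 0.162 0.034]
top lid [141.5 176.7] 0.67 [0.581 0.316 0.044]
top lid [186.1 193.3] 0.64 [0.544 0.212 0.021]
top lid_grip [242.2 197.9] 0.89 [0.527 0.074 0.056]
top lid_grip [184.8 187.9] 0.76 [0.551 0.209 0.056]
top lid_grip [140.1 178.9] 0.59 [0.575 0.318 0.048]
top lid_grip [205.9 138.1] 0.57 [0.673 0.162 0.055]
top pot [348.7 206.1] 0.62 [ 0.513 -0.186  0.009]
top pot_mouth [357.8 200.4] 0.72 [ 0.527 -0.208  0.011]
top pot_notch [349.  183.1] 0.88 [ 0.558 -0.174  0.073]
top pot_half [344.3 209.2] 0.65 [ 0.505 -0.174  0.009]
top pot_half [357.1 178.4] 0.59 [ 0.565 -0.19   0.09 ]
top pot_lock [371.8 187.9] 0.9 [ 0.543 -0.222  0.092]
top pot_lock [362.1 180. ] 0.53 [ 0.561 -0.201  0.091]
top plain_cap [269.4 141.7] 0.93 [0.675 0.008 0.019]
top fitting [281.2 251.2] 0.59 [ 0.403 -0.016  0.04 ]
top driver
[... 413 characters left out ...]
p [349.5 198.4] 0.6 [0.561 0.201 0.056]
scene pot [152.8 227.1] 0.65 [ 0.571 -0.182  0.082]
scene pot_mouth [151.4 204.9] 0.57 [ 0.485 -0.185  0.062]
scene pot_notch [160.1 217.5] 0.84 [ 0.561 -0.167  0.092]
scene pot_half [145.5 215.5] 0.97 [ 0.494 -0.2    0.045]
scene pot_half [228.  190.9] 0.37 [ 0.417 -0.022  0.011]
scene pot_lock [127.5 216.4] 0.8 [ 0.544 -0.223  0.093]
scene pot_lock [148.2 204.3] 0.53 [ 0.486 -0.19   0.065]
scene plain_cap [278.  278.8] 0.82 [0.689 0.015 0.018]
scene fitting [228.6 184.6] 0.58 [ 0.411 -0.019  0.024]
scene fitting [153.  224.5] 0.34 [ 0.572 -0.181  0.088]
scene driver [239.8 213.6] 0.71 [ 0.515 -0.015  0.025]
1.1 [0.209 0.482 0.231] [0.638 3.076 0.   ]
```

View pics/a.png

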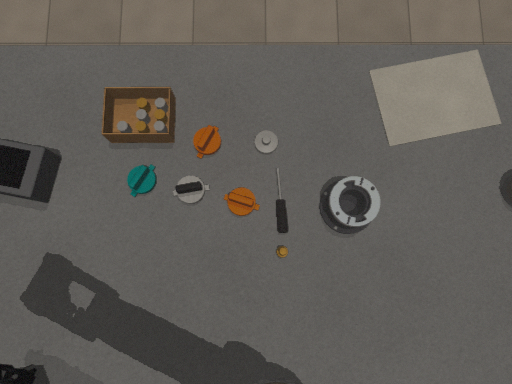

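View pics/b.png

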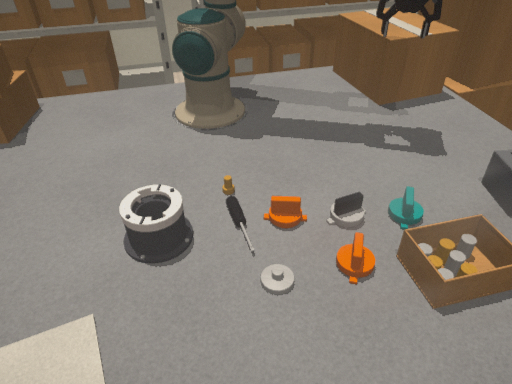

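Candidates for the lid in the top picture are (189,189) bare aluminium with a black bar, (241,201) orange, (207,140) orange and (142,179) turquoise. The plain cap at (266,141) has no lugs. I choose (189,189). The pot is at about (354,202). I'll check the choice in a crop and measure the bar.

```bash
cat > m.py <<'E'
from h import *
np.set_printoptions(precision=4,suppress=True)
im=cv2.imread("pics/a.png")
cv2.imwrite("pics/c.png",cv2.resize(im[150:230,140:240],None,fx=6,fy=6,interpolation=cv2.INTER_CUBIC))
g=im.max(2)[170:210,165:215]; m=(g<45).astype(np.uint8)
n,l,st,ce=cv2.connectedComponentsWithStats(m); 
k=1+np.argmax(st[1:,4]); ys,xs=np.where(l==k)
P=np.array([ray("top",(x+165,y+170),0.056) for x,y in zip(xs,ys)])[:,:2] if 0 else None
C=cam("top"); P=np.array([ray("top",(x+165,y+170),0.056,C)[:2] for x,y in zip(xs,ys)])
c=P.mean(0); w,v=np.linalg.eigh(np.cov((P-c).T)); print("bar",len(P),c,np.degrees(np.arctan2(v[1,1],v[0,1]))%180,np.sqrt(w*12))
print("grip net",ray("top",(184.8,187.9),0.056,C))
for p in [(357.8,200.4),(354,201)]: print("mouth",ray("top",p,0.09,C))
s=bot.state(); M=R.from_rotvec(s["tool_rot"]).as_matrix(); print(M)
d=np.array([c[0],c[1],.2])-s["position"]; print("tool shift mm",M.T@d*1000)
E
python3 m.py
```

```text
bar 173 [0.5518 0.2015] 97.77550241957643 [0.0196 0.0582]
grip net [0.5511 0.2095 0.056 ]
mouth [ 0.5145 -0.1889  0.09  ]
mouth [ 0.5131 -0.1802  0.09  ]
[[-0.9176  0.3975  0.    ]
 [ 0.3975  0.9176  0.0001]
 [-0.      0.0001 -1.    ]]
tool shift mm [-426.2911 -120.769    31.3048]
```

View pics/c.png

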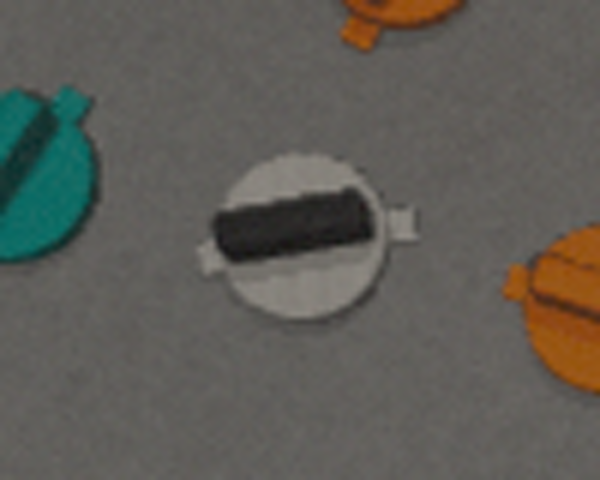

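The crop confirms it: bare aluminium plug, two lugs, and a black bar at about 98° to world x. I'll move above it.

drive_tool(
  motion=[
    [-61,-17,4,0,-1],
    [-61,-17,4,0,-1],
    [-61,-17,4,0,-1],
    [-61,-17,4,0,-1],
    [-61,-17,4,0,-1],
    [-61,-17,4,0,-1],
    [-61,-17,4,0,-1],
    [0,0,0,10,-1],
  ],
)

```text
t: 2.1
position: [0.5503, 0.2036, 0.2023]
tool_rot: [-0.916, -3.004, 0.002]
wrist_force: [-0.4, 0.3, 0.2]
finger_gap: 0.998
grasp_force: 0.0
```

drive_tool(
  motion=[
    [0,0,0,10,-1],
    [0,0,0,10,-1],
    [0,0,0,10,-1],
    [0,0,0,10,-1],
    [0,0,0,9,-1],
    [0,0,0,0,-1],
    [0,0,0,0,-1],
  ],
)

```text
t: 2.98
position: [0.548, 0.207, 0.2037]
tool_rot: [-2.066, -2.366, -0.0]
wrist_force: [-0.0, 0.7, 0.2]
finger_gap: 0.997
grasp_force: 0.0
```

```bash
cat > w.py <<'E'
from h import *
import sys
np.set_printoptions(precision=4,suppress=True)
s=bot.state(); C=cam("wrist"); im,D=bot.get_image("wrist"); cv2.imwrite("pics/%s.png"%sys.argv[1],im); np.save("w.npy",D)
M=R.from_rotvec(s["tool_rot"]).as_matrix()
import pickle; pickle.dump((s,C),open("w.pkl","wb"))
print(s["t"],s["position"],"tool x,y deg",[round(float(np.degrees(np.arctan2(M[1,i],M[0,i]))),1) for i in (0,1)],s["joint_pos"],C[1])
for q in sys.argv[2:]:
    for r in bot.landmark_of("wrist",q)[:4]: print(q,np.round(r["point"],1),round(r["p"],2),dep("wrist",r["point"],D,C))
E
python3 w.py d lid_grip lid
```

```text
2.975 [0.548  0.207  0.2037] tool x,y deg [97.7, 7.7] [0.2981 0.2329 1.2568 0.0001 1.6519 0.1629] [0.5375 0.2909 0.3461]
lid_grip [221.1 276.8] 0.88 [0.5244 0.0915 0.055 ]
lid_grip [266.3 178. ] 0.76 [0.557  0.2088 0.0556]
lid_grip [314.3  53.7] 0.72 [0.5817 0.3237 0.0562]
lid_grip [377.7 229.1] 0.64 [0.6781 0.1703 0.0557]
lid [361.3 210.3] 0.77 [0.659  0.1861 0.0495]
lid [270.8 167.2] 0.67 [0.5598 0.22   0.0554]
lid [224.8 259.4] 0.63 [0.5256 0.1041 0.0396]
lid [304.5  57.8] 0.57 [0.5762 0.3211 0.0388]
```

View pics/d.png

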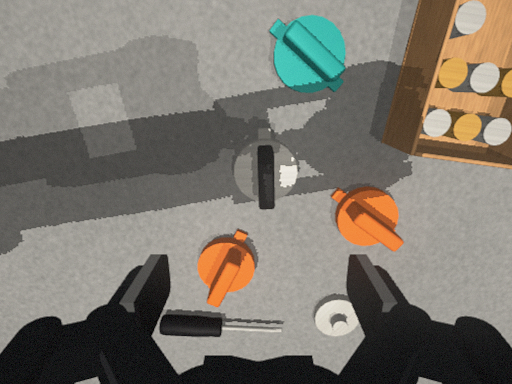

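The wrist picture shows the aluminium lid with its black bar at (266,177), nearly in line with the image column, plus the orange and turquoise look-alikes. I'll fit the bar top from depth.

```bash
cat > bar.py <<'E'
from h import *; import pickle
np.set_printoptions(precision=4,suppress=True)
s,C=pickle.load(open("w.pkl","rb")); D=np.load("w.npy"); K,t,M=C
v,u=np.mgrid[:384,:512]; P=t+(np.stack([u,v,np.ones_like(u)],-1)@np.linalg.inv(K).T*D[...,None])@M.T
m=(D>0)&(P[...,2]>.050)&(P[...,2]<.062)&(np.hypot(P[...,0]-.555,P[...,1]-.207)<.05)
Q=P[m]; r=cv2.minAreaRect((Q[:,:2]*1000).astype(np.float32)); print(len(Q),Q[:,2].mean(),r); c=Q.mean(0)
w,V=np.linalg.eigh(np.cov((Q[:,:2]-c[:2]).T)); print("bar",c,np.degrees(np.arctan2(V[1,1],V[0,1]))%180,np.sqrt(12*w))
T=R.from_rotvec(s["tool_rot"]).as_matrix(); print("shift",T.T@(np.array([c[0],c[1],.025])-s["position"])*1000)
E
python3 bar.py
```

```text
950 0.05528612687501468 ((556.258544921875, 206.1328125), (15.613421440124512, 59.09486389160156), 8.586105346679688)
bar [0.5562 0.2078 0.0553] 99.22317504542552 [0.0158 0.0591]
shift [ -0.3496   8.2471 178.69  ]
```

drive_tool(
  motion=[
    [-1.5,8,30,-1,-1],
    [0,0,40,0,-1],
    [0,0,40,0,-1],
    [0,0,30,0,-1],
    [0,0,20,0,-1],
    [0,0,16,0,-1],
    [0,0,0,0,-1],
    [0,0,0,0,-1],
  ],
)

```text
t: 4.12
position: [0.5569, 0.2068, 0.029]
tool_rot: [2.048, 2.381, 0.003]
wrist_force: [0.1, -0.1, 0.2]
finger_gap: 0.999
grasp_force: 0.0
```

drive_tool(
  motion=[
    [0,0,0,0,1],
    [0,0,0,0,1],
    [0,0,0,0,1],
    [0,0,0,0,1],
    [0,0,0,0,1],
    [0,0,0,0,1],
    [0,0,0,0,1],
    [0,0,0,0,1],
  ],
)

```text
t: 5.12
position: [0.5563, 0.2067, 0.0279]
tool_rot: [2.049, 2.381, 0.001]
wrist_force: [-0.2, -0.5, 3.0]
finger_gap: 0.179
grasp_force: 58.9
```

drive_tool(
  motion=[
    [0,0,-15,0,1],
    [0,0,-40,0,1],
    [0,0,-60,0,1],
    [0,0,-60,0,1],
    [0,0,0,0,1],
  ],
)

```text
t: 5.75
position: [0.5582, 0.2072, 0.2102]
tool_rot: [2.045, 2.377, 0.016]
wrist_force: [0.7, 0.4, -2.0]
finger_gap: 0.175
grasp_force: 58.9
```

drive_tool(
  motion=[
    [-49,-28,0,0,1],
    [-49,-28,0,0,1],
    [-49,-28,0,0,1],
    [-49,-28,0,0,1],
    [-49,-28,0,0,1],
    [-49,-28,0,0,1],
    [-49,-28,0,0,1],
    [-49,-28,0,0,1],
  ],
)

```text
t: 6.75
position: [0.3917, -0.2157, 0.2021]
tool_rot: [-2.048, -2.381, -0.0]
wrist_force: [0.5, -1.3, -1.6]
finger_gap: 0.174
grasp_force: 59.0
```

drive_tool(
  motion=[
    [0,0,0,10,1],
    [0,0,0,10,1],
    [0,0,0,10,1],
    [0,0,0,10,1],
    [0,0,0,10,1],
    [0,0,0,10,1],
    [0,0,0,10,1],
    [0,0,0,10,1],
  ],
)

```text
t: 7.75
position: [0.3926, -0.2141, 0.2018]
tool_rot: [-3.1, -0.498, 0.002]
wrist_force: [-0.2, -0.1, -2.1]
finger_gap: 0.176
grasp_force: 59.1
```

drive_tool(
  motion=[
    [0,0,0,0,1],
    [0,0,0,0,1],
  ],
)

```text
t: 8.0
position: [0.3929, -0.2143, 0.2023]
tool_rot: [-3.099, -0.512, 0.001]
wrist_force: [0.3, 0.6, -0.4]
finger_gap: 0.18
grasp_force: 59.1
```

```bash
python3 w.py e pot_mouth pot_notch pot_half pot_lock
```

```text
8.0 [ 0.3929 -0.2143  0.2023] tool x,y deg [18.8, -71.2] [-0.5819 -0.1595  1.662   0.0001  1.6399  0.6613] [ 0.4727 -0.1863  0.3447]
pot_mouth [268.7  28.7] 0.7 [ 0.526  -0.1788  0.0075]
pot_mouth [264.8 235.7] 0.29 [ 0.4189 -0.2074  0.2299]
pot_lock [88.3 99.4] 0.72 [ 0.4053 -0.0269  0.015 ]
pot_lock [335.4   2.7] 0.71 [ 0.5432 -0.2198  0.0927]
pot_lock [257.9 279.2] 0.34 [ 0.3984 -0.2114  0.23  ]
```

View pics/e.png

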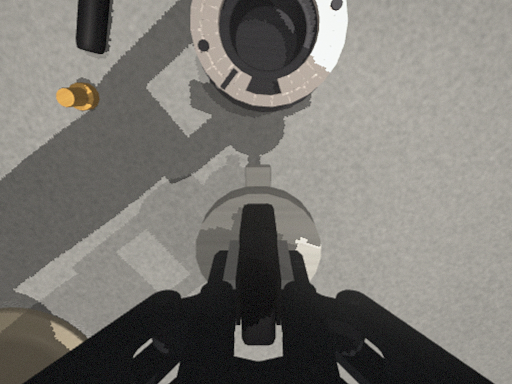

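The lid is gripped straight, its lug at (258,175). The pot is at the top edge, its near notch at (263,88), the long rib at (230,78) and the boss at (204,45). I'll move forward for the whole collar.

drive_tool(
  motion=[
    [18,0,0,0,1],
    [18,0,0,0,1],
    [0,0,0,0,1],
    [0,0,0,0,1],
  ],
)

```text
t: 8.75
position: [0.4274, -0.2028, 0.2025]
tool_rot: [-3.1, -0.508, 0.001]
wrist_force: [-0.5, 0.6, -1.7]
finger_gap: 0.181
grasp_force: 59.1
```

```bash
python3 w.py f pot_mouth pot_notch pot_half pot_lock; cat > pot.py <<'E'
from h import *; import pickle
from scipy.optimize import least_squares
np.set_printoptions(precision=4,suppress=True)
s,C=pickle.load(open("w.pkl","rb")); D=np.load("w.npy"); K,t,M=C
v,u=np.mgrid[:384,:512]; P=t+(np.stack([u,v,np.ones_like(u)],-1)@np.linalg.inv(K).T*D[...,None])@M.T
z=P[...,2]; c=np.array([.513,-.185])
m=(D>0)&(z>.084)&(z<.097)&(np.hypot(P[...,0]-c[0],P[...,1]-c[1])<.075)&(v<200)
Q=P[m]; print(len(Q),Q[:,2].mean(),Q.min(0),Q.max(0))
# outer & inner edges by angle, joint circle fit
for it in range(4):
    a=np.degrees(np.arctan2(Q[:,1]-c[1],Q[:,0]-c[0])); r=np.hypot(Q[:,0]-c[0],Q[:,1]-c[1]); b=(a//4).astype(int)
    E=[];I=[]
    for k in np.unique(b):
        j=np.where(b==k)[0]
        E.append(Q[j[np.argsort(r[j])[-3:]],:2].mean(0)); I.append(Q[j[np.argsort(r[j])[:3]],:2].mean(0))
    E=np.array(E);I=np.array(I); ir=np.hypot(*(I-c).T); I2=I[ir<.0395]
    f=least_squares(lambda p:np.r_[np.hypot(*(E-p[:2]).T)-p[2],np.hypot(*(I2-p[:2]).T)-p[3]],[*c,.057,.037],loss="soft_l1",f_scale=.001).x; c=f[:2]
print("circle",f)
# rotate profile: notch = no collar points at r 38.5..46
a=np.degrees(np.arctan2(Q[:,1]-c[1],Q[:,0]-c[0])); r=np.hypot(Q[:,0]-c[0],Q[:,1]-c[1])
h=np.histogram(a[(r>.039)&(r<.046)],bins=np.arange(-180,181,5))[0]; print(dict(zip(range(-180,180,5),h)))
hi=Q[:,2]>np.median(Q[:,2])+.0013
for x,y in zip(np.round(a[hi]),np.round(r[hi]*1000)): pass
H=np.histogram2d(a[hi],r[hi]*1000,bins=[np.arange(-180,181,10),[36,40,44,47,54,58]])[0].astype(int)
for k,row in zip(range(-180,180,10),H): print(k,row) if row.sum()>3 else None
im=cv2.imread("pics/f.png"); n=400
g=np.mgrid[:n,:n]; X=c[0]+(n/2-g[0])*.3e-3*.5; Y=c[1]+(n/2-g[1])*.3e-3*.5*1
X=c[0]+(n/2-g[0])*.35e-3; Y=c[1]+(n/2-g[1])*.35e-3
q=(np.stack([X,Y,np.full_like(X,.09)],-1)-t)@M@K.T; q=q[...,:2]/q[...,2:]
cv2.imwrite("pics/g.png",cv2.remap(im,q.astype(np.float32),None,cv2.INTER_LINEAR))
E
python3 pot.py
```

```text
8.75 [ 0.4274 -0.2028  0.2025] tool x,y deg [18.6, -71.4] [-0.521  -0.0853  1.5938 -0.0001  1.6337  0.7248] [ 0.5072 -0.175   0.3448]
pot_mouth [266.6  78.4] 0.75 [ 0.5172 -0.1805  0.0077]
pot_notch [273.8  16.5] 0.96 [ 0.5597 -0.17    0.0718]
pot_half [306.   22.5] 0.67 [ 0.5599 -0.1938  0.0905]
pot_lock [333.3  56.3] 0.71 [ 0.5451 -0.2211  0.0927]
pot_lock [ 94.2 132.2] 0.46 [ 0.4089 -0.0262  0.0146]
9862 0.0897151534674016 [ 0.4582 -0.2362  0.084 ] [ 0.5723 -0.1222  0.0945]
circle [ 0.5151 -0.1792  0.0568  0.037 ]
{-180: np.int64(0), -175: np.int64(0), -170: np.int64(0), -165: np.int64(0), -160: np.int64(0), -155: np.int64(0), -150: np.int64(36), -145: np.int64(39), -140: np.int64(42), -135: np.int64(39), -130: np.int64(42), -125: np.int64(40), -120: np.int64(38), -115: np.int64(43), -110: np.int64(42), -105: np.int64(42), -100: np.int64(42), -95: np.int64(47), -90: np.int64(44), -85: np.int64(45), -80: np.int64(49), -75: np.int64(46), -70: np.int64(48), -65: np.int64(48), -60: np.int64(49), -55: np.int64(49), -50: np.int64(52), -45: np.int64(51), -40: np.int64(52), -35: np.int64(
[... 589 characters left out ...]
np.int64(45), 135: np.int64(43), 140: np.int64(43), 145: np.int64(41), 150: np.int64(44), 155: np.int64(42), 160: np.int64(43), 165: np.int64(41), 170: np.int64(40), 175: np.int64(23)}
-150 [0 1 3 3 1]
-130 [0 1 1 2 0]
-120 [0 1 0 2 1]
-110 [2 0 0 4 1]
-100 [1 1 3 3 1]
-90 [1 3 1 3 1]
-80 [0 2 2 4 3]
-70 [1 1 2 9 1]
-60 [ 1  1 13 90  5]
-50 [1 1 3 3 1]
-40 [2 3 0 1 4]
-30 [ 5 21 12 36  9]
-20 [ 3 14 13 23  7]
-10 [1 2 1 5 3]
0 [ 0  0  0 10  0]
30 [2 1 1 7 1]
40 [7 1 2 3 3]
50 [2 4 3 5 4]
60 [1 4 2 3 3]
70 [ 2  3  1 11  2]
80 [4 1 4 4 1]
90 [1 1 2 6 5]
100 [2 1 0 6 2]
110 [2 2 1 4 4]
120 [ 1  2  8 81  0]
130 [1 1 1 1 0]
140 [0 5 2 2 1]
150 [ 5 15  9 26  9]
160 [ 3  8  5 14  5]
170 [2 0 2 1 0]
```

View pics/g.png

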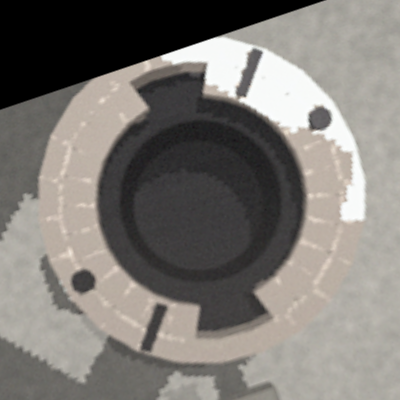

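The rectified view shows the collar well: notches at about 14.5° and 194.5°, ribs at −20°, bosses at −55°. The centre is (0.515,−0.179), and the radii 56.8 and 37.0 match the sizes given. Next I check how the lid sits in the hand from the same picture.

```bash
cat > lid.py <<'E'
from h import *; import pickle
from scipy.optimize import least_squares
np.set_printoptions(precision=4,suppress=True)
s,C=pickle.load(open("w.pkl","rb")); D=np.load("w.npy"); K,t,M=C
T=R.from_rotvec(s["tool_rot"]).as_matrix()
v,u=np.mgrid[:384,:512]; P=t+(np.stack([u,v,np.ones_like(u)],-1)@np.linalg.inv(K).T*D[...,None])@M.T
L=((P-s["position"])@T)*1000; ok=D>0
z=-L[...,2]  # height above TCP mm
m=ok&(z>-13)&(z<-3)&(np.hypot(L[...,0],L[...,1])<42); Q=L[m]; print("plug",len(Q),-Q[:,2].mean(),Q.min(0),Q.max(0))
a=np.degrees(np.arctan2(Q[:,1],Q[:,0])); E=[]
r=np.hypot(Q[:,0],Q[:,1])
for k in range(-100,100,5):
    j=np.where((a>=k)&(a<k+5))[0]
    if len(j)>5 and r[j].max()>31: E.append(Q[j[np.argsort(r[j])[-2:]],:2].mean(0))
E=np.array(E); f=least_squares(lambda p:np.hypot(*(E-p).T)-34.5,[0,0],loss="soft_l1").x; print("centre in tool xy",f,len(E),np.hypot(*(E-f).T))
m=ok&(z>-27)&(z<-15)&(L[...,0]>36)&(L[...,0]<52)&(abs(L[...,1])<14); Q=L[m]; print("lug",len(Q),-Q[:,2].mean(),Q.min(0),Q.max(0),Q.mean(0))
m=ok&(z>22)&(z<34)&(abs(L[...,0])<36)&(abs(L[...,1])<10); Q=L[m]; print("bar",len(Q),-Q[:,2].mean(),Q.min(0),Q.max(0),cv2.minAreaRect(Q[:,:2].astype(np.float32)))
E
python3 lid.py
```

```text
plug 4856 -8.364504783594628 [-19.0375 -35.7009   3.008 ] [33.3825 33.3174 12.9426]
centre in tool xy [-1.3498 -1.3202] 40 [34.4049 34.2082 34.184  34.1497 34.0845 33.9813 34.1582 34.489  34.2079
 34.2176 34.5595 34.5249 34.4173 34.7217 34.682  34.5439 34.5266 34.5964
 34.4402 34.4199 34.8226 34.7882 34.553  34.4864 34.8098 34.6498 34.4557
 34.5952 34.723  34.3761 34.2338 34.5466 34.3147 33.9964 34.1572 34.187
 33.7994 33.5636 34.4559 34.446 ]
lug 405 -21.692010042534907 [36.0041 -8.18   19.5854] [44.0958  5.0957 26.9254] [40.4636 -1.4851 21.692 ]
bar 4404 27.43305150589764 [-30.5167  -9.9993 -33.9431] [ 29.3257   9.9923 -22.0124] ((-0.6022167205810547, -0.06866455078125), (59.79067611694336, 19.993927001953125), 0.29526352882385254)
```

The lid is square in the hand, its underside 28 mm below the TCP. Relative to the lid, the pot lies (92, 7) mm away in the tool frame, with a turn of about +4°.

drive_tool(
  motion=[
    [31,2,0,0,1],
    [31,2,0,0,1],
    [30,3,0,0,1],
    [0,0,30,4,1],
    [0,0,30,0,1],
    [0,0,14,0,1],
    [0,0,0,0,1],
    [0,0,0,0,1],
  ],
)

```text
t: 10.0
position: [0.5173, -0.1807, 0.1303]
tool_rot: [3.115, 0.398, 0.003]
wrist_force: [0.7, -0.6, -1.0]
finger_gap: 0.179
grasp_force: 59.1
```

```bash
python3 w.py i pot_mouth; python3 lid.py
```

```text
10.0 [ 0.5173 -0.1807  0.1303] tool x,y deg [14.6, -75.4] [-0.4034  0.1689  1.4779  0.0001  1.4923  0.9131] [ 0.5984 -0.1584  0.2729]
plug 4846 -8.348688732617793 [-19.3909 -35.767    3.0138] [33.2686 33.1193 12.9687]
centre in tool xy [-1.4218 -1.3582] 40 [34.4883 34.1193 34.1081 34.221  34.0684 33.9204 34.0925 34.4934 34.2427
 34.2675 34.5821 34.4913 34.3093 34.561  34.7149 34.5149 34.4506 34.9905
 34.7347 34.5395 34.6338 34.8171 34.456  34.3758 34.6771 34.7422 34.3688
 34.5095 34.6797 34.4559 34.2994 34.421  34.4638 33.9625 34.145  34.1786
 34.0526 33.6298 34.2671 34.4513]
lug 405 -21.80110522007737 [36.0119 -8.2424 19.5403] [43.9686  5.0163 26.9417] [40.4867 -1.5963 21.8011]
bar 4409 27.44030548548058 [-30.6261  -9.9894 -33.9479] [ 29.1893   9.9936 -22.0072] ((-0.6134166717529297, -0.4600553512573242), (59.748355865478516, 19.99392318725586), 2.1039562225341797)
```

View pics/i.png

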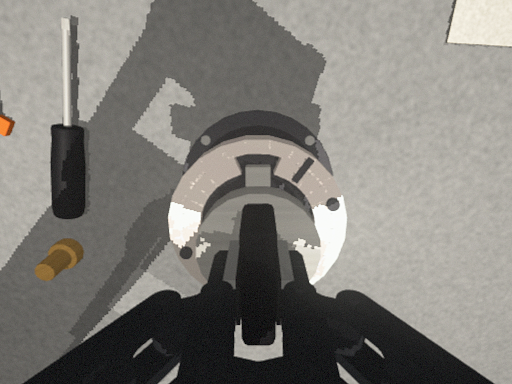

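The lug at (258,175) is centred over the notch (236–281). I'll lower it gently.

drive_tool(
  motion=[
    [0,0,6,0,1],
    [0,0,5,0,1],
    [0,0,5,0,1],
    [0,0,0,0,1],
  ],
)

```text
t: 10.6
position: [0.5164, -0.1802, 0.112]
tool_rot: [-3.115, -0.398, 0.002]
wrist_force: [-0.0, -0.7, -1.7]
finger_gap: 0.174
grasp_force: 59.1
```

drive_tool(
  motion=[
    [0,0,4,0,1],
    [0,0,4,0,1],
    [0,0,3,0,1],
    [0,0,1,0,1],
    [0,0,0,0,1],
    [0,0,0,0,1],
  ],
)

```text
t: 11.35
position: [0.5168, -0.1803, 0.1009]
tool_rot: [3.116, 0.399, 0.001]
wrist_force: [0.0, -0.3, -1.7]
finger_gap: 0.178
grasp_force: 59.1
```

drive_tool(
  motion=[
    [0,0,0.7,0,1],
    [0,0,0.7,0,1],
    [0,0,0,0,1],
    [0,0,0,0,1],
  ],
)

```text
t: 11.85
position: [0.5168, -0.1803, 0.0999]
tool_rot: [3.116, 0.399, 0.001]
wrist_force: [-2.8, 0.4, 6.1]
finger_gap: 0.177
grasp_force: 60.0
```

It is seated: contact gives +8 N at underside ≈ 72 mm. Now I turn it clockwise.

drive_tool(
  motion=[
    [0,0,-0.3,5,1],
    [0,0,0,5,1],
    [0,0,0,5,1],
    [0,0,0,5,1],
    [0,0,0,4,1],
    [0,0,0,0,1],
    [0,0,0,0,1],
  ],
)

```text
t: 12.72
position: [0.517, -0.181, 0.1]
tool_rot: [3.13, -0.256, 0.002]
wrist_force: [0.4, -5.6, 1.5]
finger_gap: 0.176
grasp_force: 59.6
```

```bash
python3 -c "
from h import *
s=bot.state();M=R.from_rotvec(s['tool_rot']).as_matrix();print(np.degrees(np.arctan2(M[1,0],M[0,0])),s['position'],s['wrist_force'],s['wrist_torque'],s['joint_pos'])"
```

```text
-9.360887577742604 [ 0.51702719 -0.18097649  0.09996101] [ 0.37132776 -5.59555724  1.54225136] [-0.93689119 -0.06540501  0.11000846] [-4.03688428e-01  1.96184880e-01  1.50993668e+00 -8.43901156e-04
  1.43378745e+00  1.33060164e+00]
```

drive_tool(
  motion=[
    [0,0,0,4,1],
    [0,0,0,4,1],
    [0,0,0,3,1],
    [0,0,0,0,1],
    [0,0,0,0,1],
  ],
)

```text
t: 13.35
position: [0.5169, -0.1813, 0.1]
tool_rot: [3.09, -0.555, 0.002]
wrist_force: [-0.2, -5.2, 2.4]
finger_gap: 0.176
grasp_force: 59.7
```

```bash
python3 w.py j pot_half; python3 -c "
from h import *
s=bot.state();print(s['wrist_force'],s['wrist_torque'])"; python3 lid.py
```

```text
13.35 [ 0.5169 -0.1813  0.1   ] tool x,y deg [-20.4, -110.4] [-0.4039  0.1962  1.5099 -0.0015  1.4338  1.5228] [ 0.5957 -0.2088  0.2425]
pot_half [258.7 168.6] 0.73 [ 0.5595 -0.1959  0.0919]
[-0.2389691  -6.04696279  2.46177235] [-1.14502506  0.05646973  0.19190341]
plug 7824 -9.083425504090851 [-26.8425 -41.976    3.0233] [41.9137 41.874  12.9844]
centre in tool xy [7.1586 3.3181] 40 [46.5696 46.0037 45.6764 44.7157 44.2646 43.6618 42.9191 42.2124 41.5561
 41.0572 32.9154 31.9024 30.5352 29.7527 29.4934 36.6157 36.5189 35.955
 35.5638 35.1546 34.704  34.4584 34.0726 34.0557 33.868  33.9893 34.0382
 34.2066 34.2294 34.8831 35.0635 35.5487 35.8897 36.3666 37.164  37.5481
 38.3549 38.8757 39.3265 40.3384]lid.py:16: RuntimeWarning: Mean of empty slice.
  m=ok&(z>-27)&(z<-15)&(L[...,0]>36)&(L[...,0]<52)&(abs(L[...,1])<14); Q=L[m]; print("lug",len(Q),-Q[:,2].mean(),Q.min(0),Q.max(0),Q.mean(0))
  ret = ret.dtype.type(ret / rcount)
Traceback (most recent call last):
  File "lid.py", line 16, in <module>
    m=ok&(z>-27)&(z<-15)&(L[...,0]>36)&(L[...,0]<52)&(abs(L[...,1])<14); Q=L[m]; print("lug",len(Q),-Q[:,2].mean(),Q.min(0),Q.max(0),Q.mean(0))
                                                                                                                   ~~~~~^^^
ValueError: zero-size array to reduction operation minimum which has no identity
```

View pics/j.png

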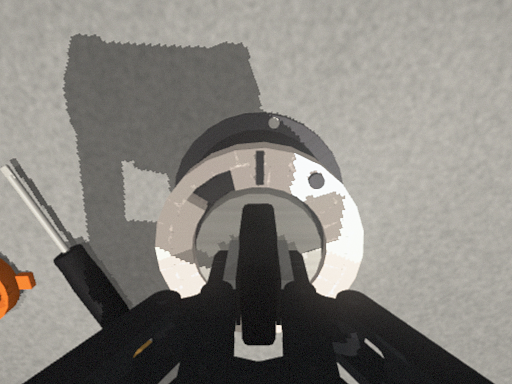

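The bar points straight at the long rib (259,167). The lid is under the collar with its lugs out of sight, held steadily against the spring. I'm handing in.

```bash
python3 -c "
from bench import bot
print(bot.sign_off())"
```

```text
the job is handed in; nothing more can be done
None
```

The job is handed in: the aluminium bayonet lid went home in the pot's collar and was turned about 35° clockwise, so its bar points at the long ribs, still gripped and held still there; I saw no sign of the lock clicking, and the hand-in returned no verdict.

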